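Show the bored end of a fossil bone to the inspection camera

TASK

Swing the blue hold-down bar with the red knob clear of the fossil bone section (about a quarter turn), then pick the bone out of its cradle and hold it up to the inspection camera: bored end facing the lens, centred on the lens, square to it, and 100 mm in front of the lens front (right above the red line on the camera's base). Do not drop the bone, touch the camera or disturb the jar, brush and loose fragment; finish while holding the bone still there in the gripper, without letting go.

Things in the scene. Friction and masses are not known exactly. Their poses are not given: they have to be found in the camera images.
- cradle: Fixed wooden cradle, base plate 12 mm thick, with rubber V saddles at x = -50 and +50 mm (18 mm wide along x, tops at z = 74 mm). Origin on the table under the bone's middle; x runs along the bone, z up. The bone's axis lies at z = 75 mm; between the saddles its sides are free. The base reaches x +-85, y -110 to +55 mm. A steel post, 22 mm thick, at y = -85 mm carries the blue bar.
- clamp (a joint): Angle of the blue bar about the upright post, rad: 0 = straight across the bone, pointing along the cradle's +y; grows clockwise seen from above, the knob moving to the cradle's +x side (bored end); 1.57 = beside the bone and parallel to it; stop at 1.75. Clear of the bone beyond 1.2. Light friction (0.06 N m): it stays where it is left. Starts at 0 to 0.35.
- clamp_knob (a point): Middle of the red knob on the end of the blue bar: upright cylinder, 20 mm diameter, rising from z = 109.5 mm (top of the bar) to 145.5 mm; this point is at z = 129.5 mm, 125 mm from the post's axis. The bar is 22 mm wide and 10 mm thick; its underside is 2.5 mm above the bone.
- clamp_pivot (a point): Point on the bar's turning axis (centre of the post), at the same height as clamp_knob.
- bone: Loose brown fossil bone section, near-cylinder 44 mm in diameter, 130 mm long, 0.3 to 0.55 kg. Origin at its centre (also centre of mass); its x axis runs along it to the bored end. A white painted ring 30 mm from the centre marks the half with the bored end. It lies in the cradle with the same x direction; grip it across its middle from above once the bar is away.
- bored_face (a point): Centre of the bone's bored end face (dark hole 17 mm), 65 mm from the bone's centre along its x axis.
- camera: Fixed inspection camera. Origin on the table; x = direction the lens looks (level), z up. Base plate x -60 to 210 mm, 100 mm wide, 6 mm thick; post at x = -30, top at z = 291 mm. Black head 55 mm wide with white ring light; lens front at x = 60 mm, 190 to 250 mm above the table (varies), head reaches 30 mm above the lens axis. Red line across the base at x = 160 mm is under the focus point.
- lens (a point): Centre of the lens front (middle of the white ring light, 60 mm diameter).
- focus (a point): Focus point: in the air, level with the lens, 100 mm straight in front of it. Here the centre of the bored face has to be, with the bone reaching on away from the camera along the lens axis.
- jar: Bystander: amber jar, 60 mm diameter, 85 mm high, white cap, standing. Origin under its centre.
- brush: Bystander: brush lying on the table, 170 mm long.
- fragment: Bystander: pale loose fossil fragment, 70 x 46 x 32 mm. Origin under its centre.
Not all that is in view belongs to the job. There is more than one size of the cradle; the one meant has the size given above. Leave any turquoise look-alike of the bone alone.

How it is judged:
On the way, in this order (a step that is already met when the one before it is completed fails the run):
1. the bar is swung clear while the bone still lies in its cradle (value of joint clamp above 1.15 rad and distance of bone from where it was at the start of the episode below 0.015 m and contact force between bone and cradle above 0.3 N), for 0.2 s.
2. the bone is lifted out of the cradle in the gripper (contact force between the fingers and bone above 2 N and height (world z) of bone above 0.115 m and contact force between bone and cradle below 0.1 N), for 0.2 s.
At the end, for the whole second after the job is handed in: Bored face centre within 18 mm of the focus point 100 mm before the lens; bone axis within 0.2 rad of the lens axis, bored end to the camera; bone at rest (0.03 m/s, 0.2 rad/s), over 150 mm high, carried by the fingers only; bar still swung beyond 1.1 rad (distance between bored_face and focus below 0.018 m and angle between the x axis of bone and the x axis of camera, either way round below 0.2 rad and x of bone in the frame of camera above 0.19 m and contact force between the fingers and bone above 2 N and contact force between bone and cradle below 0.1 N and contact force between bone and camera below 0.1 N and height (world z) of bone above 0.15 m and linear speed of bone below 0.03 m/s and angular speed of bone below 0.2 rad/s and value of joint clamp above 1.1 rad); the arm keeps its last pose, push and grip.
It fails at once if the bone is dropped (height (world z) of bone below 0.055 m).
It fails at once if the camera is touched (contact force between camera and anything else above 1 N).
It fails at once if a bystander is disturbed (moved over 25 mm) (distance of any of jar, brush, fragment from where it was at the start of the episode above 0.025 m).
It also fails if it takes over 43 s, if anything falls off the work surface, if the arm or the gripper's body presses on something with over 40 N, if the wrist force passes 120 N, or if a joint passes its speed limit or range.

ROBOT

A 7-joint arm with a two-finger parallel gripper is mounted at the origin on the work surface. World frame = base frame: x ahead of the robot, y to its left, z up, the work surface at z = 0. Lengths are in m, angles in rad, forces in N, time in s.
With the tool pointing down it reaches from about 0.4 to 0.85 m from the base axis. Payload 4.5 kg.
Tool frame: the origin (TCP) lies midway between the tips of the shut fingers; the grasp point (between the pads) lies 19 mm behind it; z points along the fingers, y is the line along which they close (so a half turn about z gives the same grasp; the last joint's range is limited). The gripper opens to 88 mm and grips with 3 to 60 N. Pads are 18 mm wide; open, the fingers measure 123 mm over their backs; the gripper's body (75 mm by 187 mm) begins 45 mm behind the grasp point.
Start: joints at [-1.157, 0.689, -0.195, 1.565, 0.157, 0.902, -0.215], TCP at [0.232, 0.58, 0.239] pointing down, gripper open.
Joint ranges: [-3.01, 3.01], [-0.46, 2.08], [-1.47, 1.51], [0.13, 2.56], [-1, 4.14], [0.04, 2.09], [-2.66, 2.66]. Speed limits (rad/s): [2.57, 2.57, 3.14, 3.14, 3.14, 3.14, 3.14].

INTERFACE

Orientations are given as a unit quaternion [x, y, z, w].
In Python, from plant import r gives the robot as it stands.
- The arm moves only by the tool move_arm, never from a script. Its argument "targets" is a list that holds one entry, the list of rows, each a list of 7 numbers: the opening, from 0 (shut) to 1 (fully open), then the shift along the tool's x, y, z in mm, then the turn, a rotation vector about the tool's x, y, z in degrees. In form: [[[claw, dx, dy, dz, ax, ay, az], ...]]. A call has 1 to 10 rows; each row is the pose to reach, as a shift and turn from the pose commanded when the call began, along the tool's axes at that moment; what a row does not reach only later rows make up. A row lasts 1/8 s, in which the tool goes at most 62.5 mm and 10.7 degrees, less where a joint would pass 70% of its speed; a pose out of reach is approached as far as the arm can. A call with a gripper value outside its range is refused whole. The fingers move at their own pace and stop on an object; "newtons" is the grip in N (left out, the last holds). Time passes only in rows, so rows that repeat a pose let the fingers close. It gives the time, the measured TCP pose, the force, the opening and the grip force at its end, in the units of the state.
- r.get_state(): the state, without advancing time (a new reading comes with each control period).
- r.snapshot(name): name is "scene" or "top" or "wrist"; returns the picture (420x560x3 uint8, red, green, blue); there is no depth.
- r.camera_info(name): a dict with "fx", "fy", "cx", "cy" (pixels), "R" (3x3) and "t" (3): a world point X has camera coordinates R X + t. Camera axes: x right, y down, z forward; pixel columns grow to the right and rows downward; lengths in m; the calibration is good to about 2 mm. A picture is of the moment at which its call begins: read the wrist's pose just before it. camera_info takes no time and is no camera call; for the wrist camera it gives the pose at the moment of the call.
- r.finish_job(): hands the job in; it is judged then, once.
The state is a dict: "clock": time; "q": joint angles; "qd": joint speeds; "joint_torque": joint torques, N m; "tool_pos": TCP position; "eef_rot": TCP orientation; "contact_force": force on the tool from outside, world axes, zero at the start; "moment": the same for the moment, N m; "opening": opening from 0.0 (shut) to 1.0 (fully open); "finger_force": force on a finger pad.
Only numpy, scipy, OpenCV 4.12 (cv2) and the standard library are available. Lean on these libraries where they do the work, as an engineer would, in place of code of your own. Each camera call takes 0.05 s, during which the arm holds its last target. There are 200 camera calls.

## Working session

There is one attempt and no reset: what is moved stays moved. The work goes in short steps, Python scripts to look and compute and a tool call to move; the robot and the scene stay as the last step left them, time stands still between calls to the robot, and variables do not carry over. Pictures are saved under pics/ and viewed, at most 10 in all, crops included, and the job is handed in when it is done.

Besides the shell and the picture viewer there is one more tool, called after "Emit:" as name(argument=value, ...), one argument or row to a line, values as JSON. move_arm: Moves the arm, as the interface text tells. Its arguments: {"type":"object","properties":{"targets":{"type":"array","items":{"type":"array","items":{"type":"array","items":{"type":"number"}}}},"newtons":{"type":"number"}},"required":["targets"]}

```bash
mkdir -p pics; ls; python3 - <<'E'
from plant import r
import cv2
for n in ("scene","top"):
    im=r.snapshot(n); cv2.imwrite(f"pics/{n}0.png",cv2.resize(im[:,:,::-1],(800,600),interpolation=cv2.INTER_CUBIC)); cv2.imwrite(f"{n}_raw.png",im[:,:,::-1])
    c=r.camera_info(n); print(n,c)
s=r.get_state(); print(s)
E
```

```text
pics
scene {'fx': 457.17574919489294, 'fy': 457.17574919489294, 'cx': 283.1645255503798, 'cy': 203.28031489290507, 'R': array([[ 0.24591374,  0.96925748, -0.00814705],
       [ 0.54798887, -0.14595538, -0.82365358],
       [-0.7995215 ,  0.19808324, -0.56703475]]), 't': array([-0.04300015, -0.17340786,  1.99407104])}
top {'fx': 441.87878039457087, 'fy': 441.87878039457087, 'cx': 283.2551557448565, 'cy': 209.14618333404258, 'R': array([[-0.0670245 , -0.99774514,  0.00351525],
       [-0.97313925,  0.06459305, -0.22097001],
       [ 0.22024469, -0.01823123, -0.97527427]]), 't': array([-0.07282745,  0.56518449,  1.40476038])}
{'clock': 0.1, 'q': array([-1.15717024,  0.68988756, -0.19449617,  1.56620726,  0.15730369,
        0.90250785, -0.21507831]), 'qd': array([ 0.00018786, -0.00106363, -0.00199764, -0.00319076,  0.00087868,
        0.0014923 , -0.00024532]), 'joint_torque': array([-4.00401463e-03, -5.28497171e+01, -1.27176359e+00, -1.53835970e+01,
       -5.25440974e-02,  2.01376555e-03,  6.93011089e-05]), 'tool_pos': array([0.23157288, 0.57992087, 0.23800619]), 'eef_rot': array([ 1.88735238e-01,  9.82027674e-01, -8.05937796e-04, -8.49490415e-05]), 'contact_force': array([ 0.14354428,  0.79721778, -0.01119371]), 'moment': array([ 0.01540831,  0.04275399, -0.01851668]), 'finger_force': 0.0, 'opening': 0.998019482156149}
```

View pics/scene0.png

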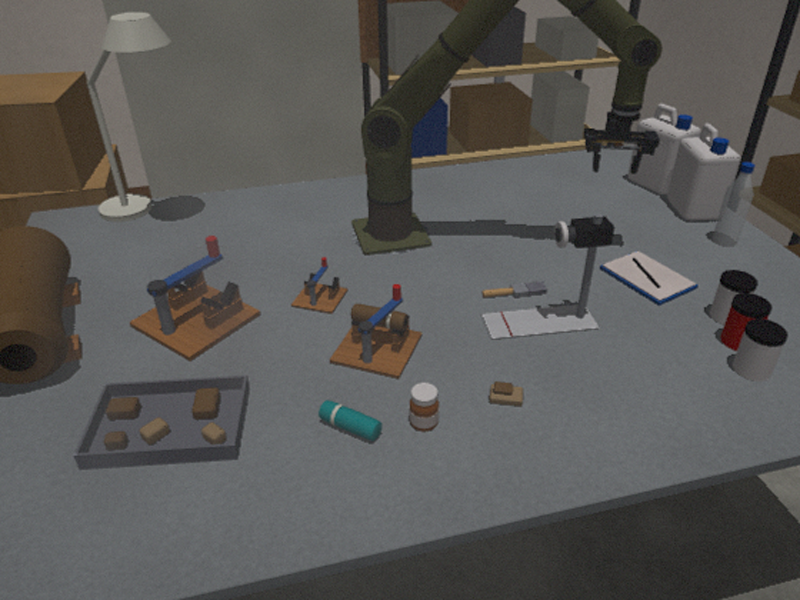

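View pics/top0.png

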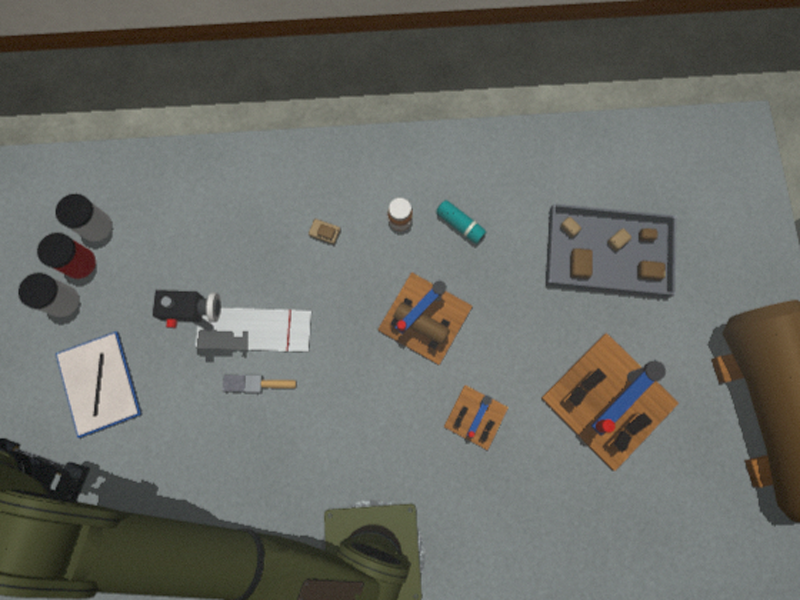

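Scene: three cradles. In the top picture they are the large empty one (610,400), the small empty one (477,417) and the middle-sized one holding the brown bone (425,318). The turquoise look-alike is at (461,222) and an oversized bone at (785,400). I choose (425,318). The inspection camera is at (190,307), with its red line at (289,330).

```bash
python3 - <<'E'
import cv2,numpy as np
t=cv2.imread("top_raw.png");s=cv2.imread("scene_raw.png")
def c(im,x,y,w=80,h=60,k=5): return cv2.resize(im[y:y+h,x:x+w],(w*k,h*k),interpolation=cv2.INTER_CUBIC)
a=np.vstack([np.hstack([c(t,258,193),c(s,223,195,80,75,5)[:300] if 0 else c(s,223,200)]),np.hstack([c(t,100,190,160,120,2)*0+cv2.resize(t[190:265,100:225],(400,240)).repeat(1,0)[0:0].sum() if 0 else cv2.resize(t[180:274,100:225],(400,300),interpolation=cv2.INTER_CUBIC),cv2.resize(s[145:238,330:454],(400,300),interpolation=cv2.INTER_CUBIC)])])
cv2.imwrite("pics/crop1.png",np.clip(a.astype(float)*1.5,0,255).astype(np.uint8))
E
```

```text
(no output)
```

View pics/crop1.png

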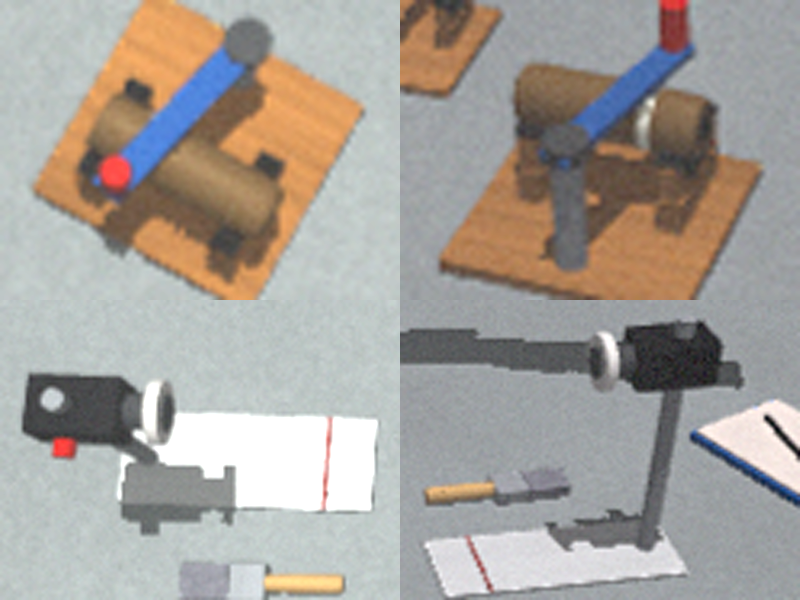

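The crop confirms it: brown bone, white ring at (645,122), which is towards the camera side, blue bar with red knob, and post at (248,40). Next I fit the poses from the corners.

```bash
cat > fit.py <<'E'
import numpy as np
from plant import r
from scipy.optimize import least_squares
C={n:r.camera_info(n) for n in("top","scene")}
def proj(n,X):
    c=C[n];p=c["R"]@X+c["t"];return np.array([c["fx"]*p[0]/p[2]+c["cx"],c["fy"]*p[1]/p[2]+c["cy"]])
def px(u,v,k,o): return np.array([(u+.5)/k-.5+o[0],(v+.5)/k-.5+o[1]])
TC=lambda u,v:px(u,v,5,(258,193)); SC=lambda u,v:px(u-400,v,5,(223,200))
TK=lambda u,v:px(u,v-300,3.2,(100,180)); SK=lambda u,v:px(u-400,v-300,3.226,(330,145))
def W(p,x,y,z): c,s=np.cos(p[2]),np.sin(p[2]); return np.array([p[0]+c*x-s*y,p[1]+s*x+c*y,z])
def ray(n,uv,z):
    c=C[n];d=c["R"].T@np.array([(uv[0]-c["cx"])/c["fx"],(uv[1]-c["cy"])/c["fy"],1]);o=-c["R"].T@c["t"];return o+d*(z-o[2])/d[2]
E
cat > a.py <<'E'
from fit import *
cr=[("top",TC(35,190),85,55),("top",TC(362,108),-85,-110),("top",TC(245,302),-85,55),
    ("scene",SC(762,168),85,55),("scene",SC(440,262),-85,-110)]
f=lambda p:np.concatenate([proj(n,W(p,x/1e3,y/1e3,.012))-q for n,q,x,y in cr])
s=least_squares(f,[.55,-.05,1.2],loss='soft_l1');P=s.x;print("cradle",P,"\n",f(P).reshape(-1,2).round(1))
k=ray("top",TC(115,171),.1455);pv=W(P,0,-.085,.1295);print("knob",k,"pivot",pv,"r",np.hypot(*(k-pv)[:2]))
d=k-pv;print("clamp",P[2]+np.pi/2-np.arctan2(d[1],d[0]))
print("post ray",ray("top",TC(248,40),.115))
for x in(-65,30,65):
    X=W(P,x/1e3,0,.075);a=(proj("top",X)-(258,193))*5;b=(proj("scene",X)-(223,200))*5+(400,0);print("bone",x,X,a.round(),b.round())
ca=[("top",TK(378,420),210,50),("top",TK(372,512),210,-50),("top",TK(330,416),160,50),("top",TK(325,511),160,-50),
("scene",SK(468,537),160,-50),("scene",SK(492,591),160,50),("scene",SK(425,541),210,-50),("scene",SK(448,598),210,50),("scene",SK(687,573),-60,50)]
def g(p): return np.concatenate([proj(n,W(p,x/1e3,y/1e3,.006))-q for n,q,x,y in ca]+[proj("top",W(p,.06,0,p[3]))-TK(157,411),proj("scene",W(p,.06,0,p[3]))-SK(603,361)])
s=least_squares(g,[.5,.5,-1.5,.22],loss='soft_l1');K=s.x;print("camera",K,"\n",g(K).reshape(-1,2).round(1));print("focus",W(K,.16,0,K[3]),"bone goal",W(K,.225,0,K[3]))
E
python3 a.py
```

```text
cradle [ 0.50329418 -0.14106918  0.98726469] 
 [[-1.  -1.1]
 [ 0.5 -1.7]
 [ 0.7  1.1]
 [ 0.4 -1.3]
 [-0.2 -0.7]]
knob [ 0.48501697 -0.09680155  0.1455    ] pivot [ 0.57422855 -0.18790202  0.1295    ] r 0.12750686303206943
clamp 0.2123418138163191
post ray [ 0.57044008 -0.18811931  0.115     ]
bone -65 [ 0.46748083 -0.19531311  0.075     ] [266. 205.] [526.  90.]
bone 30 [ 0.51982341 -0.11603352  0.075     ] [139. 135.] [658. 117.]
bone 65 [ 0.53910752 -0.08682525  0.075     ] [ 93. 109.] [708. 127.]
camera [ 0.53400134  0.33120285 -1.67910277  0.25054548] 
 [[-0.6 -0.6]
 [-0.9 -0.5]
 [-0.1  0. ]
 [-0.9 -0.8]
 [-0.1 -0.6]
 [ 0.  -0.2]
 [-0.3 -0.6]
 [-0.5 -1. ]
 [ 0.9 -0.5]
 [ 3.1 -0.3]
 [-2.2 -0.4]]
focus [0.51670617 0.17214036 0.25054548] bone goal [0.50968001 0.10752122 0.25054548]
```

```bash
cat > go.py <<'E'
import sys,numpy as np
from plant import r
from scipy.spatial.transform import Rotation as R
def go(x,y,z,yaw):
    "shift(mm)/turn(deg) in tool axes from present pose to TCP x,y,z, pointing down, closing line at yaw deg"
    s=r.get_state();T=R.from_quat(s["eef_rot"]);c,n=np.cos(np.radians(yaw)),np.sin(np.radians(yaw))
    best=None
    for k in(1,-1):
        Y=k*np.array([c,n,0]);Z=np.array([0,0,-1.]);G=R.from_matrix(np.array([np.cross(Y,Z),Y,Z]).T)
        v=(T.inv()*G).as_rotvec(degrees=True)
        if best is None or np.linalg.norm(v)<np.linalg.norm(best): best=v
    return (T.inv().apply(np.array([x,y,z])-s["tool_pos"])*1e3).round(0),best.round(1)
if __name__=="__main__":
    a=[float(v) for v in sys.argv[1:]]
    for i in range(0,len(a),4): print(*go(*a[i:i+4]))
E
python3 go.py 0.40 0.24 0.26 44 0.50 -0.12 0.30 44
```

```text
[-282. -253.  -22.] [-0.1  0.  24.2]
[-509. -551.  -61.] [-0.1  0.  24.2]
```

Emit:
move_arm(
  targets=[
    [[1,-509,-551,-61,0,0,24],[1,-509,-551,-61,0,0,24],[1,-509,-551,-61,0,0,24],[1,-509,-551,-61,0,0,24],[1,-509,-551,-61,0,0,24],[1,-509,-551,-61,0,0,24],[1,-509,-551,-61,0,0,24],[1,-509,-551,-61,0,0,24],[1,-509,-551,-61,0,0,24],[1,-509,-551,-61,0,0,24]],
  ],
)

```text
clock: 1.35
tool_pos: [0.455, -0.0031, 0.2895]
eef_rot: [0.389, 0.921, 0.0, -0.0]
contact_force: [2.1, 0.8, -0.5]
opening: 1.005
finger_force: 0.0
```

```bash
python3 go.py 0.50 -0.12 0.30 44
```

```text
[-115.  -49.  -11.] [ 0.  -0.   0.3]
```

Emit:
move_arm(
  targets=[
    [[1,-115,-49,-10,0,0,0],[1,-115,-49,-10,0,0,0],[1,-115,-49,-10,0,0,0],[1,-115,-49,-10,0,0,0]],
  ],
)

```text
clock: 1.85
tool_pos: [0.4993, -0.1172, 0.2989]
eef_rot: [0.389, 0.921, 0.0, -0.001]
contact_force: [0.3, -0.8, 0.0]
opening: 1.003
finger_force: 0.0
```

```bash
python3 - <<'E'
from plant import r
import cv2,pickle
print(r.get_state()["tool_pos"])
c=r.camera_info("wrist");im=r.snapshot("wrist");pickle.dump(c,open("w1.pkl","wb"))
cv2.imwrite("pics/w1.png",cv2.resize(im[:,:,::-1],(800,600),interpolation=cv2.INTER_CUBIC)*1)
E
```

```text
[ 0.49926665 -0.11718906  0.29889024]
```

View pics/w1.png

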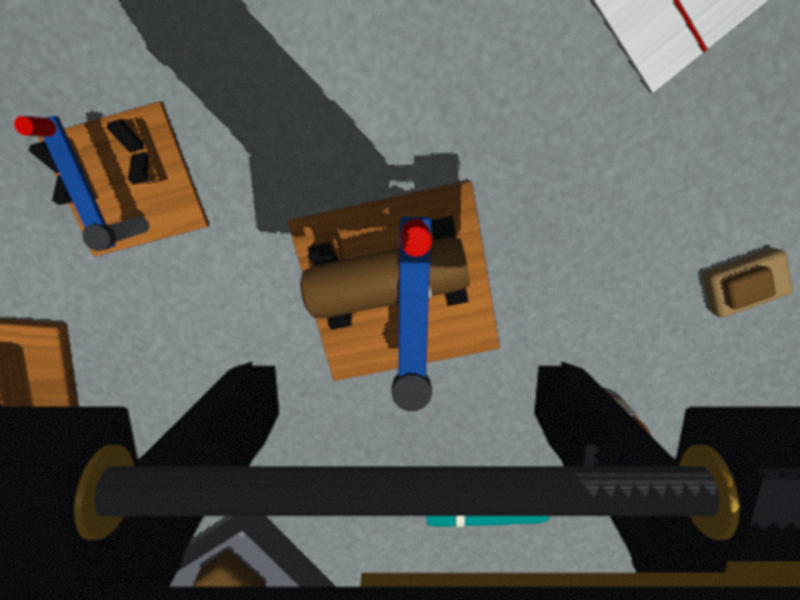

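The wrist view shows the cradle corners at (290,221), (470,181), (499,348) and (334,379). The knob top is at (418,238) and the post cap at (411,391).

```bash
cat > b.py <<'E'
import pickle
from fit import *
C["wrist"]=pickle.load(open("w1.pkl","rb"))
Q=lambda u,v:px(u,v,1/.7,(0,0))
for n in [("top",)]: pass
cw=[("wrist",Q(470,181),85,55),("wrist",Q(290,221),-85,55),("wrist",Q(334,379),-85,-110),("wrist",Q(499,348),85,-110)]
f=lambda p:np.concatenate([proj(n,W(p,x/1e3,y/1e3,.012))-q for n,q,x,y in cw])
P=least_squares(f,[.5,-.14,.99]).x;print("cradle",P,np.degrees(P[2]),"\n",f(P).reshape(-1,2).round(1))
k=ray("wrist",Q(418,238),.1455);pv=W(P,0,-.085,.1295);d=k-pv
print("knob",k,"pivot",pv,ray("wrist",Q(411,391),.115),"r",np.hypot(*d[:2]),"clamp",P[2]+np.pi/2-np.arctan2(d[1],d[0]))
print("bone end px",[(proj("wrist",W(P,x,0,.075))/.7).round() for x in(-.065,.065)])
E
python3 b.py
```

```text
cradle [ 0.50264814 -0.14073587  0.98306451] 56.32544728311012 
 [[ 1.7 -0.8]
 [-2.2 -0.6]
 [-0.6  1.6]
 [ 1.1  0.6]]
knob [ 0.48699041 -0.09480087  0.1455    ] pivot [ 0.57338518 -0.18786623  0.1295    ] [ 0.57120149 -0.18652125  0.115     ] r 0.1269851081861807 clamp 0.23481953789727683
bone end px [array([311., 293.]), array([469., 260.])]
```

```bash
python3 go.py 0.4865 -0.098 0.20 43.8 0.4865 -0.098 0.119 43.8
```

```text
[22.  4. 99.] [-0.  -0.1  0.5]
[ 22.   4. 180.] [-0.  -0.1  0.5]
```

Emit:
move_arm(
  targets=[
    [[0.55,22,4,60,0,0,0],[0.55,22,4,99,0,0,0],[0.55,22,4,120,0,0,0],[0.55,22,4,150,0,0,0],[0.55,22,4,180,0,0,0],[0.55,22,4,180,0,0,0]],
  ],
)

```text
clock: 2.65
tool_pos: [0.4857, -0.097, 0.1181]
eef_rot: [0.387, 0.922, -0.0, -0.002]
contact_force: [0.7, -0.2, 0.9]
opening: 0.551
finger_force: 0.0
```

```bash
cat > arc.py <<'E'
import numpy as np
from go import go
for f in np.arange(.35,1.61,.13):
    a=np.radians(146.4)-f; x=.573+.125*np.cos(a);y=-.188+.125*np.sin(a); print(f.round(2),*go(x,y,.119,np.degrees(a)-90))
E
python3 arc.py; python3 -c "
from plant import r;print(r.get_state())"
```

```text
0.35 [-2. 16. -1.] [-0.1 -0.2  8.1]
0.48 [-6. 32. -1.] [-0.2 -0.2 15.5]
0.61 [-11.  47.  -1.] [-0.2 -0.2 23. ]
0.74 [-18.  62.  -1.] [-0.2 -0.2 30.4]
0.87 [-27.  75.  -1.] [-0.2 -0.2 37.9]
1.0 [-38.  88.  -1.] [-0.2 -0.2 45.3]
1.13 [-50.  98.  -1.] [-0.2 -0.2 52.8]
1.26 [-64. 107.  -1.] [-0.2 -0.2 60.2]
1.39 [-79. 114.  -1.] [-0.3 -0.1 67.7]
1.52 [-94. 119.  -2.] [-0.3 -0.1 75.1]
{'clock': 2.65, 'q': array([ 0.1433218 ,  0.72708481, -0.06256661,  2.05676545,  0.11362541,
        0.36547577,  0.76568232]), 'qd': array([ 0.01010169, -0.04760138, -0.0001268 , -0.0276677 , -0.00297605,
        0.02581928,  0.00388191]), 'joint_torque': array([-9.15198354e-03, -4.43164337e+01,  5.96960988e-01, -6.70852259e+00,
        1.67462009e-02, -1.76816443e-01, -2.99411605e-02]), 'tool_pos': array([ 0.48569935, -0.09703029,  0.11807798]), 'eef_rot': array([ 3.87249940e-01,  9.21971755e-01, -1.86260070e-04, -2.35201940e-03]), 'contact_force': array([ 0.73113948, -0.23846089,  0.85679458]), 'moment': array([ 0.02052877,  0.08972742, -0.01164444]), 'finger_force': 0.0, 'opening': 0.5513072239172426}
```

Emit:
move_arm(
  targets=[
    [[0.55,-2,16,0,0,0,8],[0.55,-6,32,0,0,0,15.5],[0.55,-11,47,0,0,0,23],[0.55,-18,62,0,0,0,30.5],[0.55,-27,75,0,0,0,38],[0.55,-38,88,0,0,0,45.5],[0.55,-50,98,0,0,0,53],[0.55,-64,107,0,0,0,60],[0.55,-79,114,0,0,0,67.5],[0.55,-94,119,0,0,0,75]],
  ],
)

```text
clock: 3.9
tool_pos: [0.6387, -0.0812, 0.1209]
eef_rot: [0.87, 0.493, 0.001, -0.001]
contact_force: [-0.2, 0.1, 0.4]
opening: 0.547
finger_force: 0.3
```

Emit:
move_arm(
  targets=[
    [[0.55,0,0,0,0,0,0],[0.55,0,0,0,0,0,0],[0.55,0,0,-60,0,0,0],[0.55,0,0,-120,0,0,0],[1,0,0,-180,0,0,0],[1,0,0,-180,0,0,0],[1,0,0,-180,0,0,0]],
  ],
)

```text
clock: 4.78
tool_pos: [0.6371, -0.0827, 0.2989]
eef_rot: [0.869, 0.495, -0.0, -0.001]
contact_force: [-0.3, -0.4, -1.3]
opening: 0.863
finger_force: 0.0
```

```bash
python3 - <<'E'
from plant import r
import cv2,pickle
print(r.get_state()["tool_pos"],r.get_state()["eef_rot"])
c=r.camera_info("wrist");im=r.snapshot("wrist");pickle.dump(c,open("w1.pkl","wb"))
cv2.imwrite("pics/w2.png",cv2.resize(im[:,:,::-1],(800,600),interpolation=cv2.INTER_CUBIC)*1)
E
python3 go.py 0.5 -0.2 0.3 -33.6
```

```text
[ 0.63707697 -0.08273625  0.29893057] [ 8.68974870e-01  4.94855256e-01 -2.48078972e-04 -9.43430319e-04]
[-171.  -58.   -2.] [-0.2  0.   2.9]
```

View pics/w2.png

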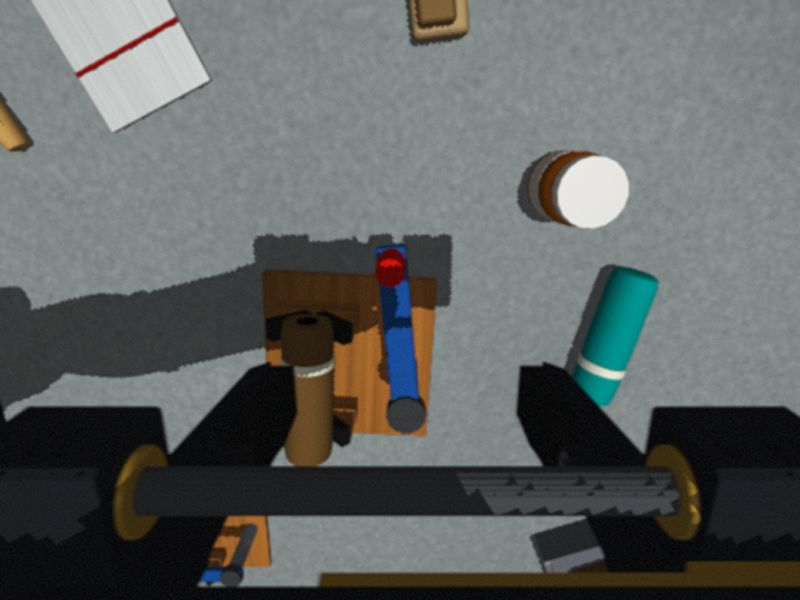

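The bar is now parallel to the bone, with the knob at (390,266) and the post cap at (405,412). The bone is uncovered: hole at (307,321), ring at (314,367). Next I check the bone prediction and the clamp angle.

```bash
cat > c.py <<'E'
import pickle
from fit import *
C["wrist"]=pickle.load(open("w1.pkl","rb"))
Q=lambda u,v:px(u,v,1/.7,(0,0))
cw=[("wrist",Q(265,270),85,55),("wrist",Q(436,279),85,-110),("wrist",Q(426,436),-85,-110)]
f=lambda p:np.concatenate([proj(n,W(p,x/1e3,y/1e3,.012))-q for n,q,x,y in cw])
F=least_squares(f,[.5,-.14,.99]).x;print("cradle",F,"\n",f(F).reshape(-1,2).round(1))
P=np.array([.503,-.141,np.radians(56.5)])
for x,y,z in((65,0,75),(30,22,75),(30,-22,75),(30,0,97),(-65,0,97),(0,-85,115),(0,-85,125)): print(x,y,z,(proj("wrist",W(P,x/1e3,y/1e3,z/1e3))/.7).round())
k=ray("wrist",Q(390,258),.1455);d=k-W(P,0,-.085,.1);print("knob",k,np.hypot(*d[:2]),"clamp",P[2]+np.pi/2-np.arctan2(d[1],d[0]))
print("hole",ray("wrist",Q(307,321),.075),W(P,.065,0,.075))
E
python3 c.py; python3 go.py .503 -.141 .20 -33.5 .503 -.141 .061 -33.5
```

```text
cradle [ 0.50361862 -0.14135691  0.98118265] 
 [[-1.9 -0.1]
 [ 1.8  0.3]
 [ 0.2  0. ]]
65 0 75 [307. 315.]
30 22 75 [281. 353.]
30 -22 75 [333. 356.]
30 0 97 [302. 366.]
-65 0 97 [303. 466.]
0 -85 115 [406. 416.]
0 -85 125 [406. 423.]
knob [ 0.63318617 -0.06789674  0.1455    ] 0.1338711456146994 clamp 1.4450611642495967
hole [ 0.53641541 -0.09071926  0.075     ] [ 0.5388759  -0.08679742  0.075     ]
[-118.  -85.   98.] [-0.2  0.   2.8]
[-118.  -84.  237.] [-0.2  0.   2.8]
```

Emit:
move_arm(
  targets=[
    [[0.85,-60,-40,20,0,0,3],[0.85,-118,-84,40,0,0,3],[0.85,-118,-84,98,0,0,3],[0.85,-118,-84,98,0,0,3],[0.85,-118,-84,98,0,0,3],[0.85,-118,-84,98,0,0,3]],
  ],
)

```text
clock: 5.58
tool_pos: [0.508, -0.1416, 0.2025]
eef_rot: [0.882, 0.472, 0.001, 0.001]
contact_force: [0.8, 0.5, 0.1]
opening: 0.851
finger_force: 0.0
```

```bash
python3 go.py .504 -.142 .062 -33.5;python3 - <<'E'
from plant import r
import cv2
im=r.snapshot("wrist")
cv2.imwrite("pics/w3.png",cv2.resize(im[:,:,::-1],(800,600),interpolation=cv2.INTER_CUBIC)*1)
E
```

```text
[ -3.  -4. 140.] [ 0.2 -0.1 -0.2]
```

View pics/w3.png

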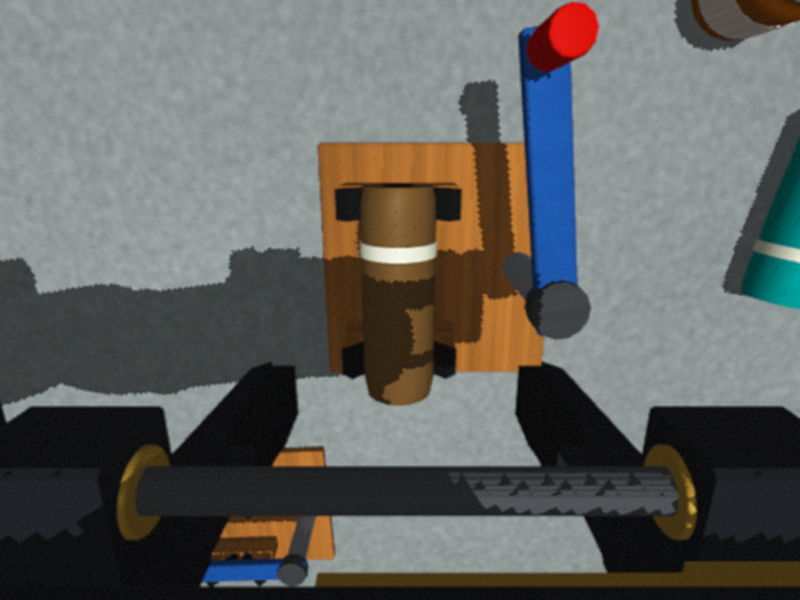

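The bone is centred at u=399, parallel to the fingers (midline 407). That agrees with the computed shift of -4 mm, so I descend.

Emit:
move_arm(
  targets=[
    [[0.85,-3,-4,50,0,0,0],[0.85,-3,-4,80,0,0,0],[0.85,-3,-4,100,0,0,0],[0.85,-3,-4,115,0,0,0],[0.85,-3,-4,130,0,0,0],[0.85,-3,-4,140,0,0,0],[0.85,-3,-4,140,0,0,0],[0.85,-3,-4,140,0,0,0]],
  ],
)

```text
clock: 6.62
tool_pos: [0.5009, -0.1424, 0.0617]
eef_rot: [0.882, 0.471, 0.0, 0.0]
contact_force: [0.2, -0.4, -0.7]
opening: 0.851
finger_force: 0.0
```

Emit:
move_arm(
  targets=[
    [[0.85,0,2,4,0,0,0],[0.3,0,2,4,0,0,0],[0.3,0,2,4,0,0,0],[0.3,0,2,4,0,0,0],[0.3,0,2,4,0,0,0],[0.3,0,2,4,0,0,0],[0.3,0,2,4,0,0,0],[0.3,0,2,4,0,0,0]],
  ],
  newtons=35,
)

```text
clock: 7.62
tool_pos: [0.5018, -0.143, 0.0574]
eef_rot: [0.882, 0.471, -0.0, -0.001]
contact_force: [-1.8, 1.3, 2.5]
opening: 0.487
finger_force: 35.0
```

Opening is 0.487 (43 mm), so the bone is held. Now I lift.

Emit:
move_arm(
  targets=[
    [[0.3,0,0,-15,0,0,0],[0.3,0,0,-30,0,0,0],[0.3,0,0,-50,0,0,0],[0.3,0,0,-75,0,0,0],[0.3,0,0,-105,0,0,0],[0.3,0,0,-140,0,0,0],[0.3,0,0,-174,0,0,0],[0.3,0,0,-174,0,0,0],[0.3,0,0,-174,0,0,0],[0.3,0,0,-174,0,0,0]],
  ],
)

```text
clock: 8.88
tool_pos: [0.5012, -0.1429, 0.23]
eef_rot: [0.882, 0.471, -0.001, -0.001]
contact_force: [0.1, -0.6, -5.4]
opening: 0.483
finger_force: 35.1
```

```bash
sed -i 's/K\[3\]))-TK(157,411)/K[3]))-TK(157,411)/' a.py; cat > d.py <<'E'
from fit import *
exec(open("a.py").read().split("ca=[")[0].split("cr=")[0])
src="ca=["+open("a.py").read().split("ca=[")[1].split("def g")[0]; exec(src)
def g(p): return np.concatenate([proj(n,W(p,x/1e3,y/1e3,.006))-q for n,q,x,y in ca]+[proj("top",W(p,p[4],p[5],p[3]))-TK(157,411),proj("scene",W(p,p[4],p[5],p[3]))-SK(603,361)])
K=least_squares(g,[.53,.33,-1.68,.25,.06,0],loss='soft_l1').x;print(K,np.degrees(K[2]),g(K).reshape(-1,2)[-2:].round(1));print("focus",W(K,.16,0,K[3]),"bone",W(K,.225,0,K[3]))
E
python3 d.py
```

```text
[ 5.33767671e-01  3.30100488e-01 -1.67754456e+00  2.47824966e-01
  4.98208838e-02 -9.20729755e-04] -96.11622297064034 [[ 0.2  0.1]
 [ 0.2 -0.1]]
focus [0.51672037 0.17101124 0.24782497] bone [0.50979491 0.10638123 0.24782497]
```

```bash
python3 go.py .508 .04 .230 -6.1 .5096 .104 .230 -6.1
```

```text
[156. -96.   0.] [ -0.2   0.  -27.7]
[ 210. -130.    0.] [ -0.2   0.  -27.7]
```

Emit:
move_arm(
  targets=[
    [[0.3,15,-10,0,0,0,-3],[0.3,40,-25,0,0,0,-8],[0.3,65,-40,0,0,0,-13],[0.3,90,-56,0,0,0,-18],[0.3,115,-71,0,0,0,-23],[0.3,135,-84,0,0,0,-27],[0.3,150,-92,0,0,0,-27.7],[0.3,156,-96,0,0,0,-27.7],[0.3,156,-96,0,0,0,-27.7],[0.3,156,-96,0,0,0,-27.7]],
  ],
)

```text
clock: 10.12
tool_pos: [0.5091, 0.0384, 0.2314]
eef_rot: [0.744, 0.668, -0.0, 0.0]
contact_force: [-0.1, 0.2, -6.5]
opening: 0.483
finger_force: 35.1
```

```bash
python3 go.py .5096 .104 .230 -6.1; python3 - <<'E'
from plant import r
import cv2,numpy as np
w=r.snapshot("wrist")[:,:,::-1];t=r.snapshot("top")[:,:,::-1];s=r.snapshot("scene")[:,:,::-1]
z=lambda im,sz:cv2.resize(im,sz,interpolation=cv2.INTER_CUBIC)
a=np.vstack([np.hstack([z(w,(400,300)),z(t[180:285,100:240],(400,300))]),np.hstack([z(s[125:230,310:450],(400,300)),z(s[125:230,230:370],(400,300))])])
cv2.imwrite("pics/m4.png",np.clip(a*1.4,0,255).astype(np.uint8))
E
```

```text
[65. -7.  1.] [ 0.   0.  -0.1]
```

View pics/m4.png

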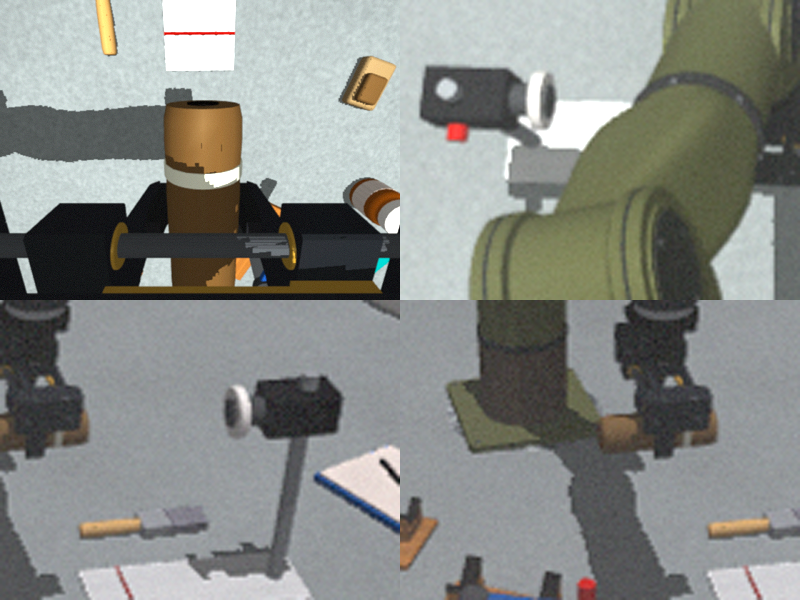

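The bone is level and hangs with its hole at (202,104), in line with the camera base (centre u about 200). Nothing is close to the camera, so I move in the last 65 mm.

Emit:
move_arm(
  targets=[
    [[0.3,10,-1,0,0,0,0],[0.3,25,-3,0,0,0,0],[0.3,40,-4,0,0,0,0],[0.3,52,-6,0,0,0,0],[0.3,60,-7,1,0,0,0],[0.3,65,-7,1,0,0,0],[0.3,65,-7,1,0,0,0],[0.3,65,-7,1,0,0,0],[0.3,65,-7,1,0,0,0]],
  ],
)

```text
clock: 11.4
tool_pos: [0.5091, 0.1045, 0.2304]
eef_rot: [0.744, 0.668, -0.0, 0.0]
contact_force: [0.1, -0.8, -5.3]
opening: 0.486
finger_force: 35.1
```

```bash
python3 go.py .5096 .104 .230 -6.1; python3 - <<'E'
from plant import r
import cv2,numpy as np,pickle
w=r.snapshot("wrist")[:,:,::-1];s=r.snapshot("scene")[:,:,::-1];pickle.dump(r.camera_info("wrist"),open("w5.pkl","wb"))
z=lambda im,sz:cv2.resize(im,sz,interpolation=cv2.INTER_CUBIC)
a=np.hstack([z(w[0:420,80:480],(400,420)),z(s[130:235,325:425],(400,420))])
cv2.imwrite("pics/m5.png",np.clip(a*1.4,0,255).astype(np.uint8))
E
```

```text
[-0.  1.  0.] [ 0.  0. -0.]
```

View pics/m5.png

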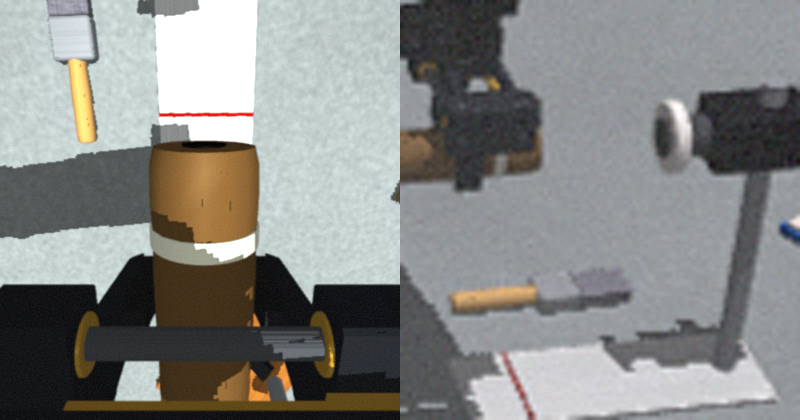

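The bone's hole is at (205,146) in the wrist half, just short of the red line (v=114), and lines up with the base. I check it numerically.

```bash
python3 - <<'E'
import pickle
from fit import *
C["wrist"]=pickle.load(open("w5.pkl","rb"))
print("hole@.248",ray("wrist",(285,146),.248))
a,b=ray("wrist",(240,114),.006),ray("wrist",(334,115),.006);print("line",a,b,(a+b)/2,np.hypot(*(a-b)[:2]),np.degrees(np.arctan2(*(a-b)[[1,0]])))
F=np.array([.5167,.171,.248]);print("focus px wrist",proj("wrist",F)-(80,0),"scene",(proj("scene",F)-(325,130))*4+(400,0))
E
```

```text
hole@.248 [0.51562242 0.16705556 0.248     ]
line [0.46881966 0.17662572 0.006     ] [0.56845249 0.1650643  0.006     ] [0.51863607 0.17084501 0.006     ] 0.1003013817336628 173.38098506042272
focus px wrist [206.74763346 135.19664915] scene [540.02838077 144.90230825]
```

The error is about 4 mm, inside the 18 mm limit. I make a small trim and then hand in.

Emit:
move_arm(
  targets=[
    [[0.3,3,1,-2,0,0,0],[0.3,3,1,-2,0,0,0],[0.3,3,1,-2,0,0,0],[0.3,3,1,-2,0,0,0],[0.3,3,1,-2,0,0,0],[0.3,3,1,-2,0,0,0],[0.3,3,1,-2,0,0,0],[0.3,3,1,-2,0,0,0]],
  ],
)

```text
clock: 12.5
tool_pos: [0.5104, 0.1079, 0.2324]
eef_rot: [0.744, 0.669, 0.0, -0.0]
contact_force: [0.7, 0.6, -5.4]
opening: 0.484
finger_force: 35.1
```

```bash
python3 -c "
from plant import r
s=r.get_state();print(s['tool_pos'],abs(s['qd']).max(),s['finger_force']);print(r.finish_job())"
```

```text
[0.51036071 0.10791801 0.23236868] 0.00203595907446638 35.05356140434742
the job is handed in; nothing more can be done
None
```

I handed the job in at about 12.5 s with the bone held still at the focus point (an estimated few mm off, 18 mm allowed) and the bar swung to about 1.45 rad; the hand-in returned no verdict.

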